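# Pry the stuck lid of a dry box and hold it ajar

### The arm

A 7-joint arm with a two-finger parallel gripper is mounted at the origin on the work surface. World frame = base frame: x ahead of the robot, y to its left, z up, the work surface at z = 0. Lengths are in m, angles in rad, forces in N, time in s.
With the tool pointing down it reaches from about 0.4 to 0.85 m from the base axis. Payload 10.4 kg.
Tool frame: the origin (TCP) lies at the very end of the fingers, on their centre line; the grasp point (between the pads) lies r.grip_depth behind it (r.grip_depth is the distance from the TCP to the grasp point, in m); y points along the fingers, z is the direction in which the jaws open and shut, and the axes are right-handed (so a half turn about y gives the same grasp; the last joint's range is limited). The gripper opens to 87 mm and grips with 3 to 60 N. Pads are 19 mm wide; open, the fingers measure 117 mm over their backs; the gripper's body (75 mm by 190 mm) begins 51 mm behind the grasp point.
Start: joints at [1.124, 0.332, -0.065, 1.46, 0.022, 1.35, -0.088], TCP at [0.257, -0.57, 0.223] pointing down, gripper open.
Joint ranges: [-2.6, 2.6], [-0.5, 2.12], [-1.47, 1.34], [0.16, 2.42], [-1.27, 4.41], [0.06, 2.06], [-2.6, 2.6]. Speed limits (rad/s): [2.22, 2.22, 2.79, 2.79, 3.14, 3.14, 3.14].

### API

Orientations are given as a unit quaternion [x, y, z, w].
In Python, from bench import r gives the robot as it stands.
- The arm moves only by the shell command python3 -m jog 'ROWS' [OPENING] [FORCE]. ROWS is JSON, a list of rows, each a list of 6 numbers: the shift along the tool's x, y, z in m, then the turn, a rotation vector about the tool's x, y, z in degrees. A call has 1 to 12 rows; each row shifts and turns the pose as measured when the row begins, along the tool's axes as they then stand; what a row does not reach is not made up. A row lasts 1/12 s, in which the tool goes at most 41.7 mm and 7.16 degrees, less where a joint would pass 70% of its speed; a pose out of reach is approached as far as the arm can. A call with a gripper value outside its range is refused whole. OPENING is the opening, from -1 (shut) to 1 (fully open), so that 0 is half open, set as the call begins (- or left out, the last holds). The fingers move at their own pace and stop on an object; FORCE is the grip in N (left out, the last holds). Time passes only in rows, so rows that do not move let the fingers close. It gives the time, the measured TCP pose, the force and the opening at its end, in the units of the state.
- r.read_state(): the state, without advancing time (a new reading comes with each control period).
- r.camera(name): name is "side" or "top" or "wrist"; returns a dict with "image" (400x640x3 uint8, red, green, blue), "range_z" (400x640 float32, m along the optical axis (not along the pixel's ray), 0 where there is no reading), "K" (3x3 intrinsics, pixels), "R" (3x3) and "t" (3): a world point X has camera coordinates R X + t. Camera axes: x right, y down, z forward; pixel columns grow to the right and rows downward; lengths in m; the calibration is good to about 2 mm. A picture is of the moment at which its call begins.
- r.close_job(): hands the job in, once; it reports no verdict.
The state is a dict: "time": time; "joint_positions": joint angles; "joint_vel": joint speeds; "joint_torque": joint torques, N m; "ee_pos": TCP position; "eef_rot": TCP orientation; "ft_force": force on the tool from outside, world axes, zero at the start; "torque": the same for the moment, N m; "width": finger opening in m.
Only numpy, scipy, OpenCV 4.12 (cv2) and the standard library are available. Lean on these libraries where they do the work, as an engineer would, in place of code of your own. Each camera call takes 0.05 s, during which the arm holds its last target. There are 200 camera calls.

### The job

The gasket of the dry box (the white box with the clear, hinged lid) has stuck. Take the flat-bladed spatula from the rest, slip its blade under the lid into the recess in the middle of the box's front, and pry until the gasket lets go, without letting the lid fly wide open or touching it with anything but the spatula; leave the scoop and glassware where they are. Then hold the lid about 25 mm open at its front edge and finish like that, still gripping the spatula, with the lid lying on its blade and the blade not leaning on the box.

Things in the scene. Friction and masses are not known exactly. Their poses are not given: they have to be found in the camera images.
- recess (a point): middle of the mouth of the pry recess in the dry box's front, on the front edge of its ledge, 101 mm above the bench. x axis level, straight in, towards the hinges; y along the front; z up. Recess 64 wide, 26 deep, 6 mm high: from the ledge (98 mm above the bench) to the lid's underside (104 mm); the lid's lip, ribbed on top there, stands 3 mm farther out than the ledge
- drybox: white box fixed to the bench, 170 deep x 230 wide x 102 mm high (its front rim juts out 26 mm more), under a hinged lid with grey frame and clear pane (lid's top 114 mm above the bench); origin at the middle of its underside, 111 mm behind the recess point; axes as those of the recess
- lid_lip (a point): middle of the lower front edge of the lid's lip (10 mm thick), on the moving lid, 208 mm from the hinge axis, which runs along the far top edge of the box 104 mm above the bench. With the lid shut it lies 104 mm above the bench, 3 mm nearer the robot than the recess point, with the same axes
- lid (a joint): hinge angle of the lid, rad: 0 shut, grows as it opens upwards (to 1.9); 0.12 is 25 mm open at the front. The lid weighs about 0.36 kg. The gasket resists most, with about 9 to 13 N at the front edge, in the first 3 mm of opening; beyond some 6 mm only the weight of about 1.7 N is left. Let go after that, the lid drops back and lies about 8 mm open on the gasket
- spatula_grip (a point): where to grip the spatula (178 mm long, 60 g): mid height and width of its wooden handle, 18 mm behind the handle's front end. x axis towards the blade's tip, z up, square to the blade. Handle 100 x 14 wide x 16 mm high; steel blade 78 x 20 wide x 2 mm, at half the handle's height. It lies level on the rest, this point 38 mm above the bench, 76 mm from a scoop with the same handle
- spatula_tip (a point): the middle of the end of the spatula's blade, half-way through its 2 mm thickness, 96 mm ahead of the grip point along the same x axis; same axes
- scoop_grip (a point): the scoop: same handle as the spatula, but a round stem and a small round cup; lies in the other place on the rest. This point is 18 mm behind the front end of its handle, at half its height
- rest: fixed steel rest for two tools: 136 x 150 mm plate, two notched uprights 123 mm apart (4 mm thick, 37 mm high at the handle end, 44 mm at the blade end); origin at the middle of its underside; the tools lie along its x axis, 38 mm to either side of its middle, grip points 1.5 mm behind its middle
- beaker: glass beaker, 68 mm across, 90 mm high; origin at the centre of its underside
- flask: amber conical flask, 83 mm across, 119 mm high; origin at the centre of its underside
- washbottle: white wash bottle, 64 mm across, about 180 mm high; origin at the centre of its underside
- vial: small amber jar, 32 mm across, 62 mm high, beside the box; origin at the centre of its underside
- petri: covered glass dish, 80 mm across, 14 mm high; origin at the centre of its underside
- stopper: rubber stopper, 32 mm across, 26 mm high; origin at the centre of its underside

How it is judged:
By the outcome, as a careful person would: the job done as asked, in the order asked, and still so for the second after the job is handed in, while the arm keeps its last pose, push and grip.
It also fails if it takes over 54 s, if anything falls off the work surface, if the arm or the gripper's body presses on something with over 40 N, if the wrist force passes 120 N, or if a joint passes its speed limit or range.

## Working session

There is one attempt and no reset: what is moved stays moved. The work goes in short steps, Python scripts to look and compute and a shell command to move; the robot and the scene stay as the last step left them, time stands still between calls to the robot, and variables do not carry over. Pictures are saved under pics/ and viewed, about 8 in all and at most 12, crops included, and the job is handed in when it is done.

```bash
ls; mkdir -p pics; python3 - <<'E'
from bench import r
import cv2,numpy as np
s=r.read_state();print(s,r.grip_depth)
for n in("top","side"):
    c=r.camera(n);np.savez(f"pics/{n}0.npz",**c);cv2.imwrite(f"pics/{n}0.png",c["image"][...,::-1]);print(n,c["K"],c["R"],c["t"])
E
```

```text
pics
{'time': 0.0, 'joint_positions': array([ 1.12439366,  0.33288362, -0.06470621,  1.46094434,  0.02165967,
        1.34989138, -0.08849704]), 'joint_vel': array([-0.00019653, -0.00041403,  0.00049573,  0.0004952 , -0.00025659,
       -0.00068468,  0.000491  ]), 'joint_torque': array([ 1.55756078e-05, -6.23250675e+01,  2.46580469e-02, -3.89891124e+01,
       -6.13758015e-02,  3.98618518e-02,  1.49651473e-04]), 'ee_pos': array([ 0.25683942, -0.56936518,  0.2217452 ]), 'eef_rot': array([-0.14888098,  0.69177072, -0.69080409,  0.14858478]), 'ft_force': array([ 0.00940756, -0.96578784,  0.59689379]), 'torque': array([ 0.03023327,  0.00594532, -0.05825152]), 'width': 0.08708388973024683} 0.0187
top [[496.60528575   0.         309.67593073]
 [  0.         496.60528575 201.14547726]
 [  0.           0.           1.        ]] [[ 0.012987   -0.99973125  0.01920338]
 [-0.98264557 -0.01631429 -0.18477429]
 [ 0.18503792 -0.01647045 -0.98259335]] [-0.01413339  0.57727465  1.44085891]
side [[387.26841853   0.         312.04135135]
 [  0.         387.26841853 195.53230468]
 [  0.           0.           1.        ]] [[-0.70313088 -0.71081613  0.01863838]
 [-0.38631938  0.35987393 -0.84926327]
 [ 0.59696256 -0.6043436  -0.52764052]] [0.42089212 0.28273582 0.72553729]
```

View pics/top0.png

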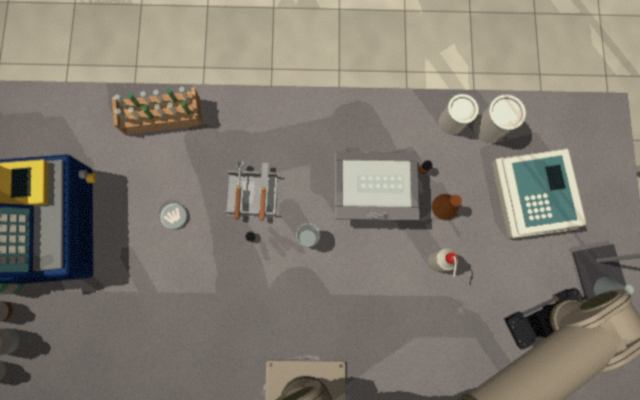

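View pics/side0.png

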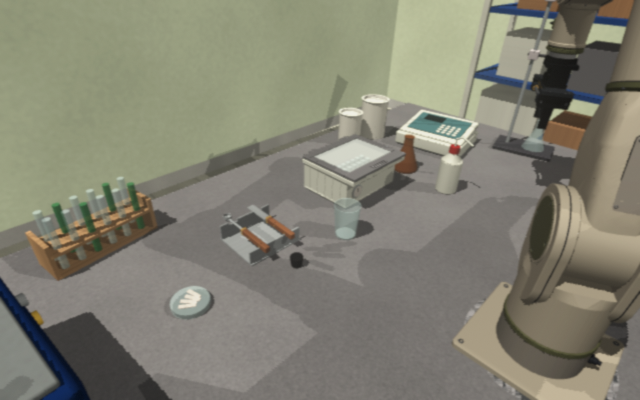

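The top view shows the rest at about (254,194). The right tool (blade at (265,172), handle at (263,205)) is the flat spatula. The box is at (377,187), with its front recess near (376,214). I'll enlarge both.

```bash
cat > h.py <<'E'
import numpy as np,cv2
from bench import r
from scipy.spatial.transform import Rotation as Ro
def atz(c,u,v,z):
    d=c["R"].T@np.linalg.solve(c["K"],[u,v,1.]);o=-c["R"].T@c["t"]
    return o+d*(z-o[2])/d[2]
def proj(c,X):
    p=c["K"]@(c["R"]@np.asarray(X)+c["t"]);return p[:2]/p[2]
E
python3 - <<'E'
from h import *
c=np.load("pics/top0.npz")
im=c["image"][...,::-1]
a=cv2.resize(im[155:230,220:295],None,fx=5.3,fy=5.3,interpolation=cv2.INTER_CUBIC)
b=cv2.resize(im[145:230,325:435],None,fx=3.6,fy=3.6,interpolation=cv2.INTER_CUBIC)
h=400
o=np.zeros((h,800,3),np.uint8);o[:a.shape[0],:a.shape[1]]=a[:h];o[:b.shape[0],400:400+b.shape[1]]=b
cv2.imwrite("pics/c1.png",o)
for n,u,v,z in[("sp",263,205,.046),("blade",265.5,165,.04),("box",377,213,.11)]:print(n,atz(c,u,v,z))
for n,u,v in[("FL",336,219),("FR",420,219)]:print(n,atz(c,u,v,.114))
E
```

```text
sp [0.56474832 0.13491175 0.046     ]
blade [0.69088795 0.13149863 0.04      ]
box [ 0.53523836 -0.19967824  0.11      ]
FL [ 0.51521897 -0.08083825  0.114     ]
FR [ 0.51906778 -0.32302044  0.114     ]
```

View pics/c1.png

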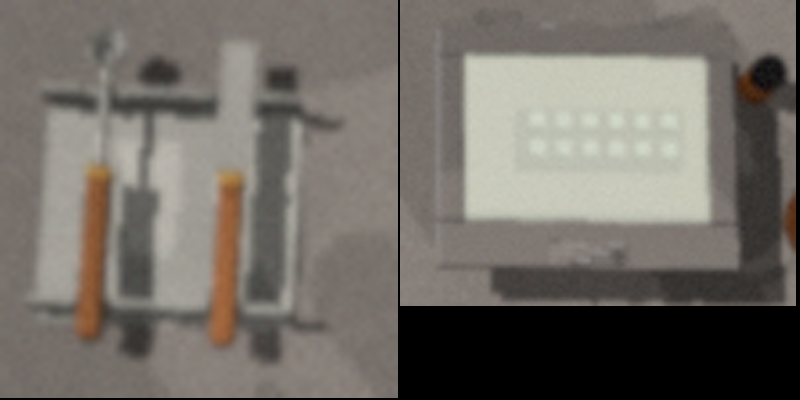

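Spatula handle front end is at (263.6,187.6), its back end at (261.9,220.1), and the blade tip at (265.1,162.9). The lid's front corners are at (334.7,219.2) and (418.9,219.7).

```bash
python3 - <<'E'
from h import *
c=np.load("pics/top0.npz")
f=atz(c,263.6,187.6,.046);b=atz(c,261.9,220.1,.046);t=atz(c,265.1,162.9,.039)
L=atz(c,334.7,219.2,.109);R=atz(c,418.9,219.7,.109)
Lb=atz(c,325+36/3.6,145+30/3.6,.114);Rb=atz(c,325+738/3.6,145+33/3.6,.114)
print(f,b,t,np.degrees(np.arctan2((t-b)[1],(t-b)[0])));print(L,R,(L+R)/2,np.linalg.norm(L-R),np.degrees(np.arctan2(-(L-R)[0],(L-R)[1])))
print(Lb,Rb)
s=r.read_state();print(Ro.from_quat(s["eef_rot"]).as_matrix().round(3))
# depth-based
P=c["range_z"];v,u=np.mgrid[:400,:640];d=np.stack([u,v,np.ones_like(u)],-1)@np.linalg.inv(c["K"]).T*P[...,None]
X=(d-c["t"])@c["R"]
m=(X[...,2]>.109)&(X[...,2]<.12)&(u>325)&(u<430)&(v>140)&(v<225)
print(m.sum(),cv2.minAreaRect(X[m][:,:2].astype(np.float32)))
E
```

```text
[0.61843883 0.13472122 0.046     ] [0.51869766 0.13680941 0.046     ] [0.69779861 0.13300047 0.039     ] -1.2183234044078022
[ 0.51533808 -0.07744601  0.109     ] [ 0.51774635 -0.32098451  0.109     ] [ 0.51654221 -0.19921526  0.109     ] 0.24355040746688192 0.5665595388963749
[ 0.71052049 -0.07727025  0.114     ] [ 0.71869869 -0.65613728  0.114     ]
[[-0.912 -0.001  0.411]
 [-0.411  0.001 -0.912]
 [ 0.    -1.    -0.001]]
4513 ((0.6216806769371033, -0.19854050874710083), (0.21289516985416412, 0.2426806390285492), 0.22671091556549072)
```

```bash
python3 -m jog '[[0,-0.015,0,0,6.4,0],[0,-0.015,0,0,6.4,0],[0,-0.015,0,0,6.4,0],[0,-0.015,0,0,6.3,0],[-0.016,0,-0.037,0,0,0],[-0.016,0,-0.037,0,0,0],[-0.016,0,-0.037,0,0,0],[-0.016,0,-0.037,0,0,0],[-0.016,0,-0.037,0,0,0],[-0.016,0,-0.037,0,0,0],[-0.016,0,-0.037,0,0,0],[-0.016,0,-0.037,0,0,0]]' 1 10
python3 -m jog '[[-0.016,0,-0.037,0,0,0],[-0.016,0,-0.037,0,0,0],[-0.016,0,-0.037,0,0,0],[-0.016,0,-0.037,0,0,0],[-0.016,0,-0.037,0,0,0],[-0.016,0,-0.037,0,0,0],[-0.016,0,-0.037,0,0,0],[-0.016,0,-0.037,0,0,0]]' 0.4
```

```text
time: 1.1
ee_pos: [0.3947, -0.2752, 0.2783]
eef_rot: [0.018, 0.709, -0.704, -0.025]
ft_force: [0.2, 0.1, 1.2]
width: 0.0875
time: 1.77
ee_pos: [0.541, 0.0242, 0.278]
eef_rot: [0.018, 0.709, -0.705, -0.026]
ft_force: [0.6, -0.8, 0.4]
width: 0.0611
```

```bash
python3 -m jog '[[-0.005,0.01,-0.035,0,0,0],[-0.005,0.01,-0.035,0,0,0],[-0.005,0.01,-0.035,0,0,0],[-0.005,0.01,-0.01,0,0,0],[0,0,0,0,0,0]]' 
python3 - <<'E'
from h import *
s=r.read_state();print(s["ee_pos"],Ro.from_quat(s["eef_rot"]).as_matrix().round(3))
c=r.camera("wrist");np.savez("pics/w1.npz",**c);cv2.imwrite("pics/w1.png",c["image"][...,::-1]);print(c["R"].round(3),-c["R"].T@c["t"])
E
```

```text
time: 2.18
ee_pos: [0.5684, 0.1534, 0.2352]
eef_rot: [0.014, 0.71, -0.703, -0.023]
ft_force: [-0.3, -0.9, -1.4]
width: 0.0607
[0.56835952 0.15342394 0.2351565 ] [[-0.999 -0.013 -0.053]
 [ 0.053  0.01  -0.999]
 [ 0.013 -1.    -0.01 ]]
[[-0.054 -0.999 -0.01 ]
 [-0.957  0.049  0.285]
 [-0.285  0.024 -0.958]] [0.64354498 0.14733559 0.39585404]
```

View pics/w1.png

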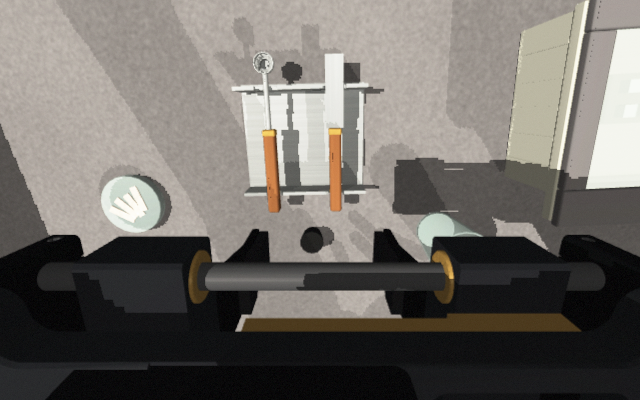

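The spatula handle's front end is at (335,129), its back at (336,211) and the blade tip at (334,54). The scoop handle is at (271,170).

```bash
python3 - <<'E'
from h import *
c=np.load("pics/w1.npz")
f=atz(c,335,129,.046);b=atz(c,336,211,.046);t=atz(c,334,54,.039)
print(f,b,t,np.degrees(np.arctan2((t-b)[1],(t-b)[0])))
# orange segmentation for the handle
hsv=cv2.cvtColor(c["image"],cv2.COLOR_RGB2HSV);m=cv2.inRange(hsv,(5,120,60),(28,255,255));m[:,:305]=0;m[:,360:]=0;m[:110]=0;m[225:]=0
y,x=np.nonzero(m);P=np.array([atz(c,u,v,.046) for u,v in zip(x,y)])
print(cv2.minAreaRect(P[:,:2].astype(np.float32)),np.median(P,0))
s=r.read_state();M=Ro.from_quat(s["eef_rot"]).as_matrix()
yaw=np.radians(-1.2);d=np.array([np.cos(yaw),np.sin(yaw),0])
for g in(f-.018*d,t-.096*d):
  T=np.array([g[0],g[1],.038-r.grip_depth]);print(g,M.T@(T-s["ee_pos"]))
E
```

```text
[0.62152466 0.13576262 0.046     ] [0.52369968 0.13848826 0.046     ] [0.70000153 0.13342426 0.039     ] -1.645283030965171
((0.5738431215286255, 0.1374494582414627), (0.013617658987641335, 0.09783601015806198), 88.0130844116211) [0.57634633 0.13759973 0.046     ]
[0.60352861 0.13613959 0.046     ] [-0.03903022  0.21627927  0.01717942]
[0.60402259 0.13543473 0.039     ] [-0.03956077  0.21626573  0.01785705]
```

```bash
python3 -m jog '[[-0.02,0.02,0.009,0.6,-1.3,0.75],[-0.019,0.03,0.0085,0,0,0],[0,0.03,0,0,0,0],[0,0.03,0,0,0,0],[0,0.02,0,0,0,0],[0,0,0,0,0,0]]' 
cat > st.py <<'E'
from h import *
import sys
s=r.read_state();M=Ro.from_quat(s["eef_rot"]).as_matrix();print(s["time"],s["ee_pos"].round(4),s["ft_force"].round(1),s["torque"].round(2),s["width"].round(4));print(M.round(3))
if len(sys.argv)>3:print("tool d",(M.T@(np.array(sys.argv[1:4],float)-s["ee_pos"])).round(4))
E
python3 st.py .6035 .1362 .0195
```

```text
time: 2.73
ee_pos: [0.6106, 0.1238, 0.1066]
eef_rot: [-0.016, -0.705, 0.709, 0.01]
ft_force: [-0.7, -0.4, -1.2]
width: 0.0611Traceback (most recent call last):
  File "st.py", line 3, in <module>
    s=r.read_state();M=Ro.from_quat(s["eef_rot"]).as_matrix();print(s["time"],s["ee_pos"].round(4),s["ft_force"].round(1),s["torque"].round(2),s["width"].round(4));print(M.round(3))
                                                                                                                                               ^^^^^^^^^^^^^^^^
AttributeError: 'float' object has no attribute 'round'
```

```bash
sed -i 's/s\["width"\].round(4)/round(s["width"],4)/' st.py; python3 st.py .6035 .1362 .0195
```

```text
2.7333 [0.6106 0.1238 0.1066] [-0.7 -0.4 -1.2] [0.01 0.03 0.04] 0.0611
[[-0.999  0.008 -0.037]
 [ 0.037 -0.005 -0.999]
 [-0.008 -1.     0.004]]
tool d [ 0.0082  0.087  -0.0125]
```

```bash
python3 -m jog '[[0.008,0,-0.0125,0,-0.4,-0.4],[0,0,0,0,0,0],[0,0.02,0,0,0,0],[0,0.02,0,0,0,0],[0,0.015,0,0,0,0],[0,0,0,0,0,0]]' 
python3 st.py .6035 .1362 .0195
```

```text
time: 3.23
ee_pos: [0.6074, 0.1339, 0.0611]
eef_rot: [-0.017, -0.705, 0.709, 0.008]
ft_force: [-0.3, 0.6, 0.5]
width: 0.0611
3.2333 [0.6074 0.1339 0.0611] [-0.3  0.6  0.5] [0.01 0.12 0.03] 0.0611
[[-0.999  0.013 -0.035]
 [ 0.035 -0.005 -0.999]
 [-0.013 -1.     0.004]]
tool d [ 0.0046  0.0415 -0.0023]
```

```bash
python3 -m jog '[[0.0046,0.02,-0.0025,0,-0.3,-0.7],[0,0.015,0,0,0,0],[0,0,0,0,0,0],[0,0,0,0,0,0]]' 
python3 st.py .6035 .1362 .0195
```

```text
time: 3.57
ee_pos: [0.6074, 0.1368, 0.0325]
eef_rot: [-0.014, -0.706, 0.708, 0.007]
ft_force: [-0.3, 0.1, 1.0]
width: 0.0608
3.5667 [0.6074 0.1368 0.0325] [-0.3  0.1  1. ] [0.01 0.01 0.03] 0.0608
[[-0.999  0.01  -0.031]
 [ 0.031 -0.003 -1.   ]
 [-0.01  -1.     0.003]]
tool d [0.004  0.013  0.0007]
```

```bash
python3 -m jog '[[0.004,0.01,0,0,0,-0.6],[0.002,0.004,0,0,0,0],[0,0,0,0,0,0]]' 
python3 st.py .6035 .1362 .0195
```

```text
time: 3.82
ee_pos: [0.603, 0.137, 0.0208]
eef_rot: [-0.012, -0.706, 0.708, 0.01]
ft_force: [0.2, -0.2, -0.4]
width: 0.0611
3.8167 [0.603  0.137  0.0208] [ 0.2 -0.2 -0.4] [ 0.05  0.06 -0.04] 0.0611
[[-1.     0.003 -0.031]
 [ 0.031 -0.003 -1.   ]
 [-0.003 -1.     0.003]]
tool d [-0.0005  0.0013  0.0008]
```

Well placed, so I'll close with a strong grip, then lift.

```bash
python3 -m jog '[[0,0.001,0,0,0,0],[0,0,0,0,0,0],[0,0,0,0,0,0],[0,0,0,0,0,0],[0,0,0,0,0,0],[0,0,0,0,0,0]]' -1 55
python3 st.py
```

```text
time: 4.32
ee_pos: [0.6037, 0.1371, 0.0209]
eef_rot: [-0.013, -0.706, 0.708, 0.009]
ft_force: [0.6, 0.2, -0.5]
width: 0.0291
4.3167 [0.6037 0.1371 0.0209] [ 0.6  0.2 -0.5] [0.04 0.05 0.01] 0.0291
[[-0.999  0.005 -0.031]
 [ 0.031 -0.002 -1.   ]
 [-0.005 -1.     0.002]]
```

```bash
python3 -m jog '[[0,-0.01,0,0,0,0],[0,-0.02,0,0,0,0],[0,-0.03,0,0,0,0],[0,-0.03,0,0,0,0],[0,-0.02,0,0,0,0],[0,0,0,0,0,0]]'
python3 st.py
```

```text
time: 4.82
ee_pos: [0.6018, 0.1376, 0.1376]
eef_rot: [-0.011, -0.706, 0.708, 0.01]
ft_force: [0.0, 0.0, 0.8]
width: 0.0007
4.8167 [0.6018 0.1376 0.1376] [0.  0.  0.8] [ 0.08 -0.06  0.04] 0.0007
[[-1.     0.001 -0.03 ]
 [ 0.03  -0.002 -1.   ]
 [-0.002 -1.     0.002]]
```

I lifted before the fingers had closed, so the grasp missed. I'll reopen and look at the rest from here.

```bash
python3 -m jog '[[0.03,-0.02,0,0,0,0],[0.01,-0.02,0,0,0,0],[0,0,0,0,0,0],[0,0,0,0,0,0],[0,0,0,0,0,0],[0,0,0,0,0,0],[0,0,0,0,0,0],[0,0,0,0,0,0],[0,0,0,0,0,0]]' 0 10
python3 - <<'E'
from h import *
c=r.camera("wrist");np.savez("pics/w2.npz",**c);cv2.imwrite("pics/w2.png",c["image"][...,::-1])
E
python3 st.py
```

```text
time: 5.57
ee_pos: [0.5605, 0.1385, 0.1766]
eef_rot: [-0.01, -0.706, 0.708, 0.012]
ft_force: [-0.1, -0.2, 0.5]
width: 0.0424
5.6167 [0.5605 0.1385 0.1765] [-0.1 -1.6  0.1] [0.04 0.03 0.  ] 0.0428
[[-1.    -0.003 -0.031]
 [ 0.031 -0.002 -1.   ]
 [ 0.003 -1.     0.002]]
```

View pics/w2.png

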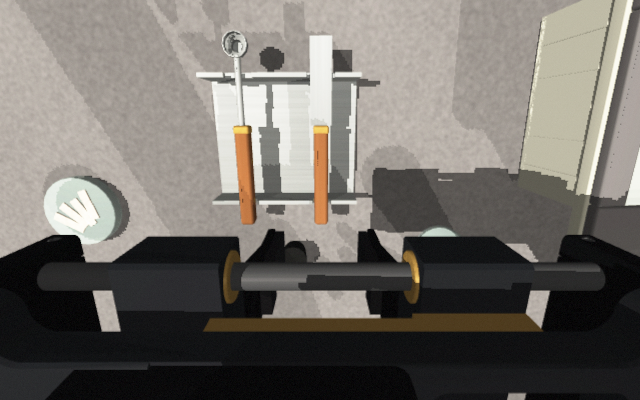

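The spatula is undisturbed: handle front (321,126), back (321,223), tip (320.5,36).

```bash
python3 - <<'E'
from h import *
c=np.load("pics/w2.npz")
f=atz(c,321,126,.046);b=atz(c,321,223,.046);t=atz(c,320.5,36,.039)
print(f,b,t,np.degrees(np.arctan2((t-b)[1],(t-b)[0])))
E
python3 -m jog '[[-0.022,0.03,0,0,0,0],[-0.02,0.035,0,0,0,0],[0,0.035,0,0,0,0],[0,0.025,0,0,0,0],[0,0,0,0,0,0],[0,0,0,0,0,0]]'
python3 st.py .6035 .1365 .0195
```

```text
[0.62220806 0.13566107 0.046     ] [0.52512288 0.13870783 0.046     ] [0.70002496 0.13364822 0.039     ] -1.657001760215898
time: 6.12
ee_pos: [0.6061, 0.1372, 0.0477]
eef_rot: [-0.012, -0.707, 0.707, 0.011]
ft_force: [1.6, 0.2, 0.6]
width: 0.0434
6.1167 [0.6061 0.1372 0.0477] [1.6 0.2 0.6] [0.04 0.01 0.03] 0.0434
[[-0.999  0.001 -0.032]
 [ 0.032 -0.001 -0.999]
 [-0.001 -1.     0.001]]
tool d [0.0026 0.0282 0.0007]
```

```bash
python3 -m jog '[[0.003,0.015,0.0005,0,0,0],[0.001,0.012,0,0,0,0],[0,0.002,0,0,0,0],[0,0,0,0,0,0]]'
python3 st.py .6035 .1365 .0195
```

```text
time: 6.45
ee_pos: [0.6044, 0.1376, 0.023]
eef_rot: [-0.013, -0.707, 0.707, 0.009]
ft_force: [0.6, 0.2, 0.4]
width: 0.0433
6.45 [0.6044 0.1376 0.023 ] [0.6 0.2 0.4] [ 0.08  0.07 -0.01] 0.0433
[[-0.999  0.006 -0.032]
 [ 0.032 -0.    -0.999]
 [-0.006 -1.    -0.   ]]
tool d [0.0009 0.0035 0.0011]
```

```bash
python3 -m jog '[[0.001,0.004,0.001,0,0,-0.3],[0,0,0,0,0,0],[0,0,0,0,0,0],[0,0,0,0,0,0],[0,0,0,0,0,0],[0,0,0,0,0,0],[0,0,0,0,0,0],[0,0,0,0,0,0],[0,0,0,0,0,0]]' -1 55
python3 st.py
```

```text
time: 7.2
ee_pos: [0.606, 0.1372, 0.0235]
eef_rot: [0.014, 0.707, -0.707, -0.009]
ft_force: [-0.3, -0.3, 0.1]
width: 0.0133
7.2 [0.606  0.1372 0.0235] [-0.3 -0.3  0.1] [0.02 0.03 0.01] 0.0133
[[-0.999  0.006 -0.032]
 [ 0.032  0.001 -0.999]
 [-0.006 -1.    -0.001]]
```

```bash
python3 -m jog '[[0,-0.01,0,0,0,0],[0,-0.02,0,0,0,0],[0,-0.035,0,0,0,0],[0,-0.035,0,0,0,0],[0,-0.02,0,0,0,0],[0,0,0,0,0,0]]'
python3 st.py; python3 - <<'E'
from h import *
c=np.load("pics/top0.npz")
for u,v,z in[(447,258,.16),(446,207,.1),(307,236,.08)]:print(atz(c,u,v,z))
E
```

```text
time: 7.7
ee_pos: [0.6032, 0.1371, 0.1496]
eef_rot: [0.011, 0.707, -0.707, -0.01]
ft_force: [0.5, 0.8, 0.7]
width: 0.0135
7.7 [0.6032 0.1371 0.1496] [0.5 0.8 0.7] [0.05 0.01 0.03] 0.0135
[[-1.     0.001 -0.031]
 [ 0.031  0.001 -1.   ]
 [-0.001 -1.    -0.001]]
[ 0.40473182 -0.38332307  0.16      ]
[ 0.55794422 -0.4038017   0.1       ]
[0.46891054 0.00130081 0.08      ]
```

```bash
python3 -m jog '[[0.012,0,0.016,0,-1,0],[0.018,0,0.028,0,-1,0],[0.019,0,0.030,0,0,0],[0.019,0,0.030,0,0,0],[0.019,0,0.030,0,0,0],[0.019,0,0.030,0,0,0],[0.019,0,0.030,0,0,0],[0.019,0,0.030,0,0,0],[0.019,0,0.030,0,0,0],[0.019,0,0.026,0,0,0],[0.01,0,0.014,0,0,0],[0,0,0,0,0,0]]'
python3 st.py .394 -.199 .14
python3 - <<'E'
from h import *
c=r.camera("wrist");np.savez("pics/w3.npz",**c);cv2.imwrite("pics/w3.png",c["image"][...,::-1])
E
```

```text
time: 8.7
ee_pos: [0.4005, -0.166, 0.1477]
eef_rot: [-0.002, 0.709, -0.705, 0.005]
ft_force: [0.2, -0.9, -0.3]
width: 0.0132
8.7 [ 0.4005 -0.166   0.1477] [ 0.2 -0.9 -0.3] [0.06 0.02 0.01] 0.0132
[[-1.     0.004  0.01 ]
 [-0.01   0.005 -1.   ]
 [-0.004 -1.    -0.005]]
tool d [0.0068 0.0075 0.033 ]
```

View pics/w3.png

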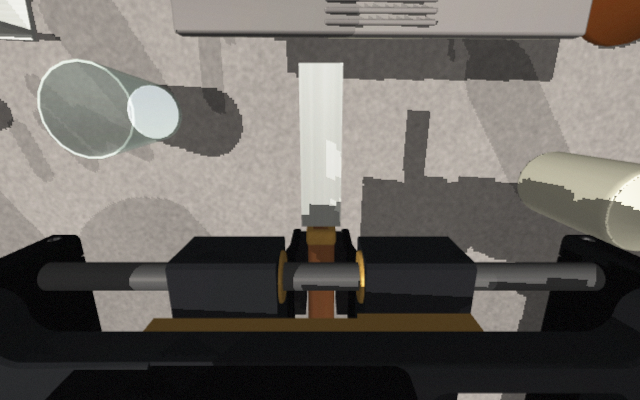

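The blade tip is at (321.5,63), blade root at (321,205). The lid's front edge runs from (176,33) to (588,37), and the ribs' centre is at u=382.

```bash
python3 - <<'E'
from h import *
c=np.load("pics/w3.npz");s=r.read_state();M=Ro.from_quat(s["eef_rot"]).as_matrix()
z=.1477+.0145+.001
t=atz(c,321.5,63,z);b=atz(c,321,205,z);wl=atz(c,299,63,z);wr=atz(c,344,63,z)
print("tip",t,"w",np.linalg.norm(wl-wr),"yaw",np.degrees(np.arctan2((t-b)[1],(t-b)[0])),M.T@(t-s["ee_pos"]))
def d(u,v):
    p=c["range_z"][v,u]; return c["R"].T@(np.linalg.solve(c["K"],[u,v,1.])*p-c["t"])
print("depth blade",[d(321,v).round(4) for v in(68,100,150,195)])
for zz in(.114,.104):
  L=atz(c,176,33,zz);R=atz(c,588,37,zz);print("lid",L,R,(L+R)/2,np.linalg.norm(L-R),np.degrees(np.arctan2(-(L-R)[0],(L-R)[1])))
print([d(u,25).round(4) for u in(200,300,500,560)])
E
```

```text
tip [ 0.49542106 -0.16595449  0.1632    ] w 0.020133629777055243 yaw 0.3346840680556181 [-0.09414114 -0.01506076  0.0021487 ]
depth blade [array([ 0.4933, -0.1658,  0.1636]), array([ 0.4797, -0.1659,  0.1625]), array([ 0.4567, -0.1661,  0.1629]), array([ 0.4343, -0.1663,  0.163 ])]
lid [ 0.51842283 -0.08051323  0.114     ] [ 0.51819551 -0.32089545  0.114     ] [ 0.51830917 -0.20070434  0.114     ] 0.24038232751198338 -0.05418182900488596
lid [ 0.52074344 -0.07611377  0.104     ] [ 0.52050451 -0.32877927  0.104     ] [ 0.52062397 -0.20244652  0.104     ] 0.2526656108575187 -0.05418182900489359
[array([ 0.5229, -0.0948,  0.1134]), array([ 0.5235, -0.153 ,  0.1129]), array([ 0.5243, -0.2692,  0.113 ]), array([ 0.5245, -0.3038,  0.1132])]
```

```bash
python3 -m jog '[[0,0.01,0.015,0,0,0],[0,0.02,0.015,0,0,0],[0,0.02,0.003,0,0,0],[0,0.005,0,0,0,0],[0,0,0,0,0,0],[0,0,0,0,0,0]]'
python3 st.py .401 -.2005 .0867
```

```text
time: 9.25
ee_pos: [0.4062, -0.1944, 0.0908]
eef_rot: [-0.004, 0.709, -0.705, 0.009]
ft_force: [0.4, 0.7, -0.5]
width: 0.0134
9.25 [ 0.4062 -0.1944  0.0908] [ 0.4  0.7 -0.5] [ 0.02  0.08 -0.03] 0.0134
[[-1.     0.007  0.018]
 [-0.018  0.006 -1.   ]
 [-0.007 -1.    -0.006]]
tool d [0.0053 0.004  0.006 ]
```

```bash
python3 -m jog '[[0,0.0045,0.006,0,0.8,-0.4],[0,0,0,0,0,0],[0,0,0,0,0,0]]'
python3 st.py .401 -.2005 .0867
python3 - <<'E'
from h import *
c=r.camera("side");np.savez("pics/s4.npz",**c)
for X in((.522,-.2005,.101),(.500,-.2,.101)):print(proj(c,X))
im=c["image"][...,::-1][130:220,290:420]
cv2.imwrite("pics/s4.png",cv2.resize(im,None,fx=6,fy=6,interpolation=cv2.INTER_CUBIC))
E
```

```text
time: 9.5
ee_pos: [0.4082, -0.1996, 0.0878]
eef_rot: [-0.001, 0.709, -0.705, 0.003]
ft_force: [-0.4, -0.3, 0.3]
width: 0.0136
9.5 [ 0.4082 -0.1996  0.0878] [-0.4 -0.3  0.3] [-0.03 -0.03 -0.02] 0.0136
[[-1.     0.002  0.006]
 [-0.006  0.006 -1.   ]
 [-0.002 -1.    -0.006]]
tool d [0.0072 0.001  0.0008]
[381.52303965 168.59837871]
[387.74006802 171.34593626]
```

View pics/s4.png

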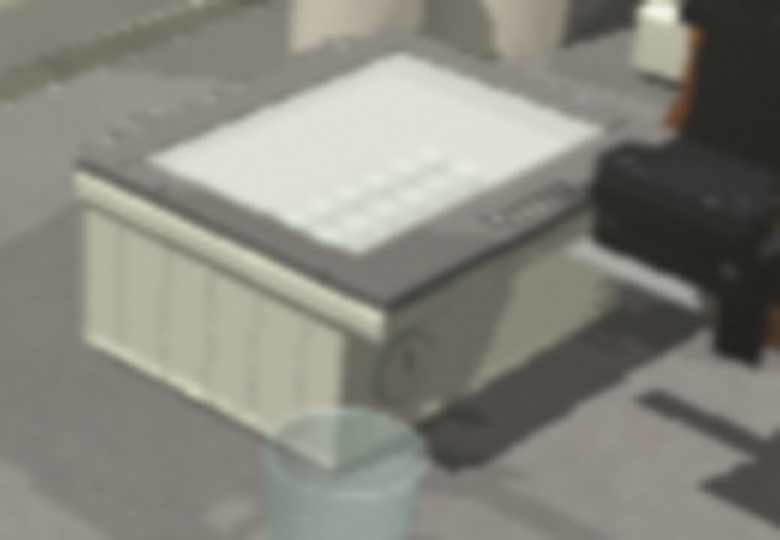

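The blade (tip at crop (580,250), i.e. px (386.7,171.7)) is level with the gap below the lid's lip. That matches the projected (387,171). I'll insert gently.

```bash
python3 -m jog '[[-0.008,0.001,0,0,0,0],[-0.008,0,0,0,0,0],[-0.006,0,0,0,0,0],[0,0,0,0,0,0]]'
python3 st.py .450 -.2005 .0867
```

```text
time: 9.88
ee_pos: [0.4335, -0.1998, 0.0881]
eef_rot: [-0.0, 0.708, -0.706, 0.004]
ft_force: [0.1, 0.2, 0.1]
width: 0.0135
9.8833 [ 0.4335 -0.1998  0.0881] [0.1 0.2 0.1] [0.05 0.03 0.01] 0.0135
[[-1.     0.004  0.006]
 [-0.006  0.004 -1.   ]
 [-0.004 -1.    -0.004]]
tool d [-0.0165  0.0015  0.0008]
```

```bash
python3 -m jog '[[-0.003,0.002,0,0,0,0],[-0.006,0.0005,0,0,0,0],[-0.006,0,0,0,0,0],[0,0,0,0,0,0]]'
python3 st.py .450 -.2005 .0867
```

```text
time: 10.22
ee_pos: [0.4506, -0.1994, 0.0854]
eef_rot: [-0.001, 0.709, -0.706, 0.004]
ft_force: [0.6, 0.3, -0.6]
width: 0.0135
10.2167 [ 0.4506 -0.1994  0.0854] [ 0.6  0.3 -0.6] [0.05 0.06 0.01] 0.0135
[[-1.     0.004  0.006]
 [-0.006  0.004 -1.   ]
 [-0.005 -1.    -0.004]]
tool d [ 0.0006 -0.0013  0.0011]
```

```bash
python3 -m jog '[[-0.001,0.005,0,0,0,4],[-0.001,0.005,0,0,0,4],[0,0,0,0,0,0]]'
python3 st.py
```

```text
time: 10.47
ee_pos: [0.4541, -0.1986, 0.0746]
eef_rot: [0.05, 0.707, -0.703, 0.055]
ft_force: [0.2, -0.8, -0.9]
width: 0.0134
10.4667 [ 0.4541 -0.1986  0.0746] [ 0.2 -0.8 -0.9] [-0.03  0.33  0.  ] 0.0134
[[-0.989  0.147  0.008]
 [-0.007  0.006 -1.   ]
 [-0.147 -0.989 -0.005]]
```

```bash
python3 -m jog '[[-0.001,0.005,0,0,0,4],[-0.001,0.005,0,0,0,4],[0,0,0,0,0,0]]'
python3 st.py
```

```text
time: 10.72
ee_pos: [0.4576, -0.1981, 0.0649]
eef_rot: [0.098, 0.702, -0.697, 0.104]
ft_force: [-3.0, -0.0, -1.5]
width: 0.0135
10.7167 [ 0.4576 -0.1981  0.0649] [-3.  -0.  -1.5] [-0.06  1.29 -0.02] 0.0135
[[-0.959  0.283  0.008]
 [-0.006  0.008 -1.   ]
 [-0.283 -0.959 -0.006]]
```

```bash
python3 -m jog '[[-0.0005,0.006,0,0,0,4],[0,0,0,0,0,0]]'
python3 st.py;python3 -m jog '[[-0.0005,0.006,0,0,0,4],[0,0,0,0,0,0]]'
python3 st.py
python3 - <<'E'
from h import *
c=r.camera("wrist");np.savez("pics/w5.npz",**c)
im=c["image"][...,::-1];cv2.imwrite("pics/w5.png",im)
E
```

```text
time: 10.88
ee_pos: [0.4598, -0.1978, 0.0597]
eef_rot: [0.122, 0.699, -0.693, 0.127]
ft_force: [-4.4, -0.7, 0.4]
width: 0.0132
10.8833 [ 0.4598 -0.1978  0.0597] [-4.4 -0.7  0.4] [-0.02  0.72 -0.01] 0.0132
[[-0.938  0.346  0.009]
 [-0.006  0.01  -1.   ]
 [-0.346 -0.938 -0.008]]
time: 11.05
ee_pos: [0.4638, -0.1972, 0.0556]
eef_rot: [0.144, 0.696, -0.687, 0.15]
ft_force: [-4.7, 0.1, 3.2]
width: 0.0134
11.05 [ 0.4638 -0.1972  0.0556] [-4.7  0.1  3.2] [0.01 0.88 0.05] 0.0134
[[-0.913  0.407  0.011]
 [-0.006  0.014 -1.   ]
 [-0.407 -0.913 -0.01 ]]
```

View pics/w5.png

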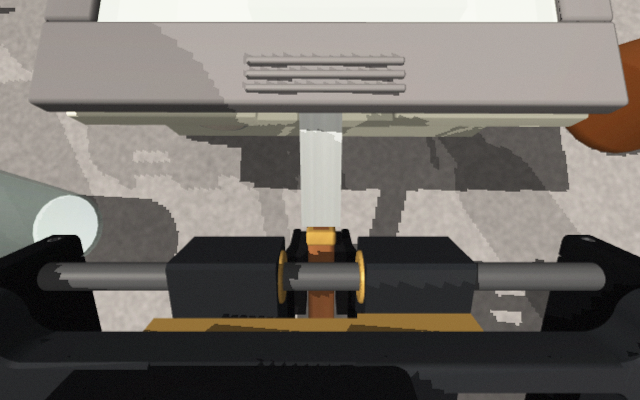

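The lid's lip spans (32,103)–(628,103), and the blade goes under it at u≈320. I'll measure the lid angle from depth.

```bash
cat > lid.py <<'E'
from h import *
import sys
def lid(n):
    c=r.camera(n);P=c["range_z"];v,u=np.mgrid[:400,:640]
    X=((np.stack([u,v,np.ones_like(u)],-1)@np.linalg.inv(c["K"]).T*P[...,None])-c["t"])@c["R"]
    m=(P>0)&(X[...,2]>.105)&(X[...,2]<.21)&(X[...,0]>.50)&(X[...,0]<.70)&(((X[...,1]<-.11)&(X[...,1]>-.15))|((X[...,1]<-.25)&(X[...,1]>-.30)))
    Q=X[m]
    if n=="wrist":Q=Q[Q[:,0]<.56]
    # front strip heights by bin, angle of plane through hinge
    k=Q[:,0]<.545
    b=[(round(a,3),round(float(np.median(Q[(Q[:,0]>=a)&(Q[:,0]<a+.01),2])),4)) for a in np.arange(.5,.56,.01) if ((Q[:,0]>=a)&(Q[:,0]<a+.01)).sum()>8]
    print(n,len(Q),b)
    if len(Q)>50:
        A=np.c_[Q[:,0],Q[:,1],np.ones(len(Q))];s=np.linalg.lstsq(A,Q[:,2],rcond=None)[0];rr=Q[:,2]-A@s;g=abs(rr)<.003
        s=np.linalg.lstsq(A[g],Q[g,2],rcond=None)[0];z=s@[.53,-.2,1]
        print(" slope angle",np.arctan(-s[0]).round(4),"from front height",np.round((z-.114)/(.727-.53),4))
for n in ("wrist","top"):lid(n)
E
python3 lid.py
```

```text
wrist 20373 [(np.float64(0.51), 0.1163), (np.float64(0.52), 0.1199), (np.float64(0.53), 0.1196), (np.float64(0.54), 0.1193), (np.float64(0.55), 0.1188)]
 slope angle 0.0225 from front height 0.028
top 1876 [(np.float64(0.51), 0.1199), (np.float64(0.52), 0.1201), (np.float64(0.53), 0.1196), (np.float64(0.54), 0.1196), (np.float64(0.55), 0.117), (np.float64(0.56), 0.1154)]
 slope angle 0.0442 from front height 0.022
```

```bash
python3 -m jog '[[-0.0005,0.006,0,0,0,4],[0,0,0,0,0,0]]'
python3 st.py;python3 -m jog '[[-0.0005,0.006,0,0,0,4],[0,0,0,0,0,0]]'
python3 st.py; python3 lid.py
```

```text
time: 11.37
ee_pos: [0.4701, -0.1961, 0.0532]
eef_rot: [0.165, 0.692, -0.681, 0.175]
ft_force: [-10.0, -1.2, 1.1]
width: 0.0139
11.3667 [ 0.4701 -0.1961  0.0532] [-10.   -1.2   1.1] [-0.2   1.96 -0.09] 0.0139
[[-0.884  0.467  0.016]
 [-0.009  0.018 -1.   ]
 [-0.467 -0.884 -0.012]]
time: 11.53
ee_pos: [0.4753, -0.1945, 0.0517]
eef_rot: [0.181, 0.69, -0.674, 0.193]
ft_force: [-12.1, 0.3, 3.1]
width: 0.0137
11.5333 [ 0.4753 -0.1945  0.0517] [-12.1   0.3   3.1] [0.14 2.09 0.21] 0.0137
[[-0.86   0.509  0.022]
 [-0.01   0.026 -1.   ]
 [-0.51  -0.86  -0.018]]
wrist 19918 [(np.float64(0.51), 0.1217), (np.float64(0.52), 0.1261), (np.float64(0.53), 0.1257), (np.float64(0.54), 0.125), (np.float64(0.55), 0.1244)]
 slope angle 0.0379 from front height 0.0588
top 1893 [(np.float64(0.51), 0.125), (np.float64(0.52), 0.1255), (np.float64(0.53), 0.1252), (np.float64(0.54), 0.1249), (np.float64(0.55), 0.1226), (np.float64(0.56), 0.1211)]
 slope angle 0.0738 from front height 0.0534
```

The lid is about 12 mm open, so the gasket has let go. The blade tip is pressing the recess wall (Fx −12), so I'll back off a little and lift.

```bash
python3 -m jog '[[0.003,-0.004,0,0,0,0],[0,0,0,0,0,0]]'
python3 st.py;python3 -m jog '[[0.0005,-0.008,0,0,0,-4],[0,0,0,0,0,0]]'
python3 st.py; python3 lid.py
```

```text
time: 11.8
ee_pos: [0.4722, -0.1926, 0.055]
eef_rot: [0.178, 0.693, -0.672, 0.191]
ft_force: [-1.8, 0.1, -2.9]
width: 0.0136
11.8 [ 0.4722 -0.1926  0.055 ] [-1.8  0.1 -2.9] [-0.15  1.38 -0.05] 0.0136
[[-0.864  0.503  0.025]
 [-0.01   0.033 -0.999]
 [-0.504 -0.864 -0.024]]
time: 11.97
ee_pos: [0.4685, -0.1914, 0.0608]
eef_rot: [0.155, 0.7, -0.676, 0.169]
ft_force: [0.6, -0.9, -2.1]
width: 0.0135
11.9667 [ 0.4685 -0.1914  0.0608] [ 0.6 -0.9 -2.1] [-0.26  0.98 -0.21] 0.0135
[[-0.895  0.446  0.027]
 [-0.012  0.037 -0.999]
 [-0.447 -0.894 -0.027]]
wrist 19605 [(np.float64(0.51), 0.1229), (np.float64(0.52), 0.1276), (np.float64(0.53), 0.1272), (np.float64(0.54), 0.1265), (np.float64(0.55), 0.1257)]
 slope angle 0.0506 from front height 0.0669
top 1888 [(np.float64(0.51), 0.1261), (np.float64(0.52), 0.128), (np.float64(0.53), 0.1268), (np.float64(0.54), 0.126), (np.float64(0.55), 0.1233), (np.float64(0.56), 0.1224)]
 slope angle 0.0814 from front height 0.0603
```

```bash
python3 -m jog '[[0.0005,-0.009,0.001,0.8,0,-4],[0,0,0,0,0,0],[0.0005,-0.009,0.001,0.8,0,-4],[0,0,0,0,0,0]]'
python3 st.py; python3 lid.py
```

```text
time: 12.4
ee_pos: [0.4597, -0.1884, 0.0733]
eef_rot: [0.107, 0.704, -0.691, 0.125]
ft_force: [1.6, -0.6, -2.2]
width: 0.0134
12.4 [ 0.4597 -0.1884  0.0733] [ 1.6 -0.6 -2.2] [-0.21  0.6  -0.23] 0.0134
[[-0.946  0.324  0.029]
 [-0.023  0.021 -1.   ]
 [-0.324 -0.946 -0.013]]
wrist 20097 [(np.float64(0.51), 0.1241), (np.float64(0.52), 0.1289), (np.float64(0.53), 0.1283), (np.float64(0.54), 0.1275), (np.float64(0.55), 0.1267)]
 slope angle 0.0662 from front height 0.0735
top 1895 [(np.float64(0.51), 0.1252), (np.float64(0.52), 0.1279), (np.float64(0.53), 0.1267), (np.float64(0.54), 0.1253), (np.float64(0.55), 0.124), (np.float64(0.56), 0.1218)]
 slope angle 0.0796 from front height 0.0581
```

```bash
python3 -m jog '[[-0.0015,-0.005,0,0,0,0],[0,0,0,0,0,0],[-0.0015,-0.005,0,0,0,0],[0,0,0,0,0,0],[0,0,0,0,0,0]]'
python3 st.py; python3 lid.py
```

```text
time: 12.92
ee_pos: [0.4558, -0.1857, 0.0792]
eef_rot: [0.108, 0.707, -0.687, 0.129]
ft_force: [1.0, -0.0, -3.5]
width: 0.0135
12.9167 [ 0.4558 -0.1857  0.0792] [ 1.  -0.  -3.5] [-0.02  0.72 -0.01] 0.0135
[[-0.943  0.33   0.034]
 [-0.024  0.034 -0.999]
 [-0.331 -0.943 -0.024]]
wrist 19503 [(np.float64(0.52), 0.1352), (np.float64(0.53), 0.1346), (np.float64(0.54), 0.1334), (np.float64(0.55), 0.1324)]
 slope angle 0.0921 from front height 0.1056
top 1876 [(np.float64(0.51), 0.1337), (np.float64(0.52), 0.1359), (np.float64(0.53), 0.1345), (np.float64(0.54), 0.1334), (np.float64(0.55), 0.1315), (np.float64(0.56), 0.1283)]
 slope angle 0.1235 from front height 0.1011
```

```bash
python3 -m jog '[[-0.004,-0.004,0.003,1.0,0,0],[0,0,0,0,0,0],[0,0,0,0,0,0]]'
python3 st.py; python3 lid.py
```

```text
time: 13.27
ee_pos: [0.4576, -0.1883, 0.0835]
eef_rot: [0.109, 0.702, -0.693, 0.128]
ft_force: [0.2, -0.4, -3.8]
width: 0.0132
13.2667 [ 0.4576 -0.1883  0.0835] [ 0.2 -0.4 -3.8] [-0.15  0.8  -0.13] 0.0132
[[-0.944  0.329  0.029]
 [-0.025  0.017 -1.   ]
 [-0.33  -0.944 -0.008]]
wrist 19198 [(np.float64(0.52), 0.14), (np.float64(0.53), 0.1393), (np.float64(0.54), 0.1379), (np.float64(0.55), 0.1366)]
 slope angle 0.1136 from front height 0.1298
top 1885 [(np.float64(0.51), 0.1362), (np.float64(0.52), 0.1401), (np.float64(0.53), 0.1398), (np.float64(0.54), 0.1383), (np.float64(0.55), 0.1352), (np.float64(0.56), 0.1321)]
 slope angle 0.1431 from front height 0.1234
```

```bash
python3 -m jog '[[0,0.0005,0,0,0,0],[0,0,0,0,0,0],[0,0,0,0,0,0],[0,0,0,0,0,0],[0,0,0,0,0,0],[0,0,0,0,0,0],[0,0,0,0,0,0],[0,0,0,0,0,0]]'
python3 st.py; python3 lid.py; python3 - <<'E'
from h import *
c=r.camera("side")
a=cv2.resize(c["image"][...,::-1][130:220,290:420],None,fx=6,fy=6,interpolation=cv2.INTER_CUBIC)
cv2.imwrite("pics/s6.png",a)
cv2.imwrite("pics/w6.png",r.camera("wrist")["image"][...,::-1])
E
```

```text
time: 14.03
ee_pos: [0.4575, -0.1883, 0.0823]
eef_rot: [0.109, 0.702, -0.692, 0.127]
ft_force: [-0.3, -0.9, -3.5]
width: 0.0137
14.0333 [ 0.4575 -0.1883  0.0823] [-0.3 -0.9 -3.5] [-0.11  0.81 -0.09] 0.0137
[[-0.944  0.329  0.029]
 [-0.024  0.018 -1.   ]
 [-0.329 -0.944 -0.01 ]]
wrist 19254 [(np.float64(0.52), 0.1387), (np.float64(0.53), 0.138), (np.float64(0.54), 0.1367), (np.float64(0.55), 0.1355)]
 slope angle 0.1078 from front height 0.1234
top 1878 [(np.float64(0.51), 0.1354), (np.float64(0.52), 0.1392), (np.float64(0.53), 0.1381), (np.float64(0.54), 0.137), (np.float64(0.55), 0.134), (np.float64(0.56), 0.1316)]
 slope angle 0.138 from front height 0.1171
```

View pics/s6.png

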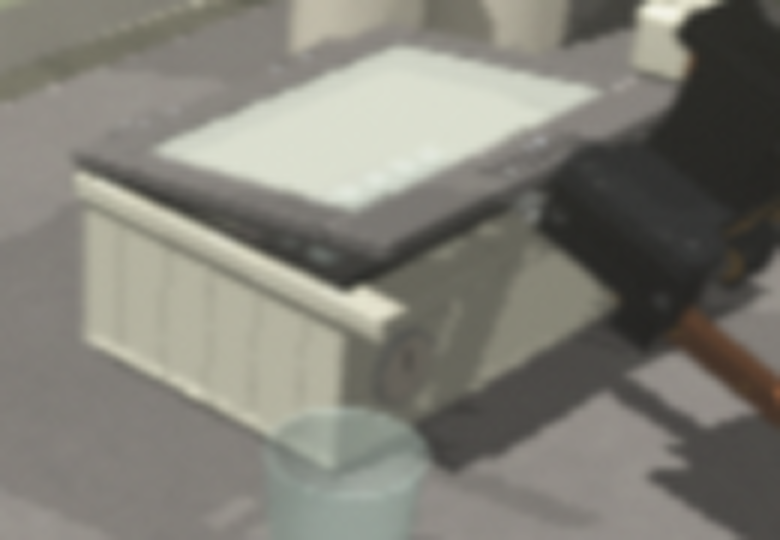

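View pics/w6.png

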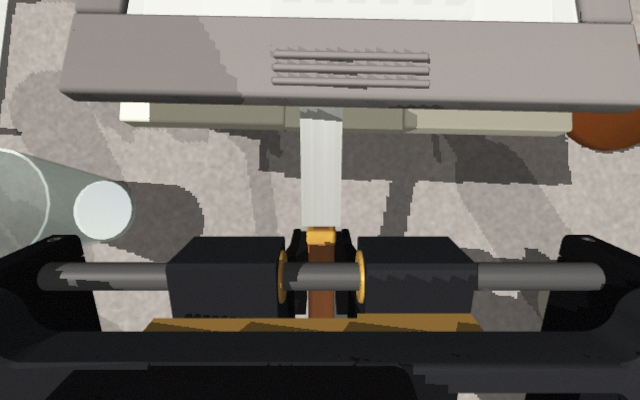

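The side view shows the lid held open with the gripper well clear of it. The wrist view shows only the blade passing under the lip, at (321,108). Lid angle is about 0.12 rad and steady, so I'm handing in.

```bash
python3 -c "
from bench import r
print(r.close_job())"
```

```text
the job is handed in; nothing more can be done
None
```

The gasket let go and I handed the job in at about 14 s of the 54 s. The lid was held about 25 mm open on the spatula's blade, with the spatula still gripped. No verdict was reported.

**What I did:**
- I took the spatula from the rest and slid its blade about 22 mm into the recess.
- I levered it over the ledge until the lid was about 12 mm open at the front.
- I then backed off, lifted and flattened the blade, and brought the lid up to its final height.

**Last checks:**
- **Lid angle:** depth readings at the front edge gave 0.123 rad (wrist camera) and 0.117 rad (top camera), about 25 mm open. Readings from the slope of the lid's surface disagreed more, at 0.108 and 0.138 rad, and I trusted the front-edge height.
- **Load:** the force on the tool was about 3.5 N downward with almost nothing sideways, which roughly fits the lid plus the spatula.
- **Clearance:** by calculation the blade sits about 2 cm above the ledge, so it is not leaning on the box. In the pictures, only the blade touches the lid.

**What went less well:**
- My first grasp missed because I lifted before the fingers had shut. A fresh picture showed the spatula undisturbed, and the second grasp held.
- During the pry the blade tip seems to have pressed the back of the recess, with about 12 N sideways on the tool, until I backed off.
- The blade ended about 12 mm to the left of the recess's middle.

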